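# Lock the sample shuttle with its retaining pin

## Task

Slide the sample shuttle's carrier along its rail to the clevis until it is fully home against its stop, then lock it there: of the three loose pins choose the one that fits the holes and is long enough to pass through both cheeks of the clevis and the carrier's tongue between them, and push it in, from whichever side is free, until its grip block sits against the cheek; then let go. Leave the bottle, the petri dish and the beaker standing where they are.

Things in the scene. Friction and masses are not known exactly. Their poses are not given: they have to be found in the camera images.
- shuttle: fixed shuttle: grey base plate 8 mm thick, x -55..55, y -35..335 mm, rail along y. Clevis at one end: two upright aluminium cheeks 12 mm thick, 20 mm apart, outer faces x = -22 and +22, y -20..20, top z = 64 mm, through both a 12.5 mm cross hole along x at z = 45 mm. Pin may enter from -x or +x. Origin: underside, below the middle of the cross hole
- clevis (a point): middle of the clevis's cross hole, between the cheeks, 45 mm above the worktop; axes as the shuttle (x along the hole)
- carrier (a joint): carrier's place on the rail, m: 0 = home at its stop, the 13 mm hole in its 14 mm thick steel tongue in line with the clevis holes; up to 0.14 away along shuttle +y. About 3 N friction; stays where left. White plate 84 x 142 mm, top z = 27 mm; a block of fixed sample vials (tops at 78 mm) on it between tongue and handle
- carrier_grip (a point): grip point of the carrier's black upright handle, 14 mm thick (shuttle x), 26 mm long (shuttle y), from z = 27 to 77 mm; the point is on its middle, 62 mm above the worktop, and 168 mm along y from the cross hole when the carrier is home. Axes as the shuttle
- long_pin: loose retaining pin lying level on the worktop: grey grip block 24 x 16 x 22 mm (along, across, high), a steel shaft 10 mm in diameter and 58 mm long (last 4 mm tapered) out of one end face, undersides level. Origin: underside, below the junction of block and shaft; x points along the shaft to its tip, z up. The shaft axis is 5 mm above the underside. It is the pin that fits.
- pin_middle (a point): point on the long pin's shaft axis, 22 mm from the grip block's end face; it lies in the middle of the clevis when the block sits against a cheek. Axes as long_pin
- short_pin: loose retaining pin lying level on the worktop: grey grip block 24 x 16 x 22 mm (along, across, high), a steel shaft 10 mm in diameter and only 28 mm long out of one end face, undersides level. Origin: underside, below the junction of block and shaft; x points along the shaft to its tip, z up. Too short for the job.
- thick_pin: loose retaining pin lying level on the worktop: grey grip block 24 x 20 x 22 mm (along, across, high), a steel shaft 16 mm in diameter and 58 mm long out of one end face, undersides level. Origin: underside, below the junction of block and shaft; x points along the shaft to its tip, z up. Too thick for the holes.
- bottle: clear reagent bottle with a red cap, 58 mm across and 135 mm high, standing beside the clevis on one side, in the way of a gripper there; origin: centre of its underside
- dish: clear petri dish, 60 mm across, 15 mm high, lying beside the clevis on the other side of it from the bottle; origin: centre of its underside
- glass: glass beaker, 52 mm across, 67 mm high, at the far right; origin: centre of its underside

How it is judged:
On the way, in this order (a step that is already met when the one before it is completed fails the run):
1. the carrier is slid home to its stop at the clevis (within 4 mm) (value of joint carrier below 0.004 m), for 0.2 s.
2. the long pin passes through both cheeks and the tongue, its grip block against the cheek (within 6 mm) (value of joint carrier below 0.004 m and distance between pin_middle and clevis below 0.006 m and angle between the x axis of long_pin and the x axis of shuttle, either way round below 0.12 rad), for 0.2 s.
At the end, for the whole second after the job is handed in: The carrier is home (joint under 4 mm) and at rest; the long pin is through both cheeks and the tongue with its middle point within 6 mm of the middle of the cross hole and its shaft within 0.12 rad of the hole's axis, released and at rest (under 0.03 m/s). It may enter from either side (all of step 2 and linear speed of long_pin below 0.03 m/s and velocity of joint carrier below 0.01 m/s); the robot touches nothing.
It fails at once if the reagent bottle is shoved by more than 25 mm or tipped over (distance of bottle from where it was at the start of the episode above 0.025 m or angle between bottle's own z axis and vertical above 0.35 rad).
It fails at once if the petri dish is shoved by more than 25 mm or tipped over (distance of dish from where it was at the start of the episode above 0.025 m or angle between dish's own z axis and vertical above 0.35 rad).
It fails at once if the beaker is shoved by more than 25 mm or tipped over (distance of glass from where it was at the start of the episode above 0.025 m or angle between glass's own z axis and vertical above 0.35 rad).
It also fails if it takes over 61 s, if anything falls off the work surface, if the arm or the gripper's body presses on something with over 40 N, if the wrist force passes 120 N, or if a joint passes its speed limit or range.

## Robot

A 6-joint arm with a two-finger parallel gripper is mounted at the origin on a cart in front of the work surface, level with it; the furniture and walls round the work are solid. World frame = base frame: x ahead of the robot, y to its left, z up, the work surface at z = 0. Lengths are in m, angles in rad, forces in N, time in s.
With the tool pointing down it reaches from about 0.35 to 0.775 m from the base axis. Payload 5.5 kg.
Tool frame: the origin (TCP) lies between the finger pads; the fingertips stand 8 mm ahead of it and the grasp point (between the pads) lies 11 mm behind it; z points along the fingers, y is the line along which they close (so a half turn about z gives the same grasp; the last joint's range is limited). The gripper opens to 85 mm and grips with 20 to 120 N. Pads are 22 mm wide; open, the fingers measure 114 mm over their backs; the gripper's body (76 mm by 85 mm) begins 54 mm behind the grasp point. The pads swing forward as they close: fully open they stand 13 mm farther back than shut.
Start: joints at [-1.37, 0.313, 0.046, 1.304, 0, 1.431], TCP at [0.192, -0.542, 0.204] pointing down, gripper open.
Joint ranges: [-2.76, 2.76], [-0.86, 1.69], [-1.03, 1.26], [-2.2, 2.34], [-1.47, 1.5], [-3.14, 3.14]. Speed limits (rad/s): [2.57, 2.57, 3.14, 3.14, 3.14, 3.14].

## Interface

Orientations are given as a unit quaternion [w, x, y, z].
In Python, from workcell import env gives the robot as it stands.
- The arm moves only by the tool move_arm, never from a script. Its argument "moves" is one flat list of numbers, 5 for each row, row after row: the shift along the world's x, y, z in m, then the turn about the world's z in rad, then the finger opening in m, from 0 to 0.0854. A call has 1 to 12 rows; each row is the pose to reach, as a shift and turn from the pose commanded when the call began; what a row does not reach only later rows make up. A row lasts 1/12 s, in which the tool goes at most 41.7 mm and 7.16 degrees, less where a joint would pass 70% of its speed; a pose out of reach is approached as far as the arm can. A call with a gripper value outside its range is refused whole. The fingers move at their own pace and stop on an object; "newtons" is the grip in N (left out, the last holds). Time passes only in rows, so rows that repeat a pose let the fingers close. It gives the time, the measured TCP pose, the force, the opening and the grip force at its end, in the units of the state.
- env.get_state(): the state, without advancing time (a new reading comes with each control period).
- env.read_camera(name): name is "side" or "top"; returns a dict with "pixels" (400x640x3 uint8, red, green, blue), "camera_matrix" (3x3 intrinsics, pixels), "distortion" ([k1, k2, p1, p2, k3] as OpenCV has them; the pictures are not rectified), "rvec" (rotation vector, rad) and "tvec" (3), from world to camera coordinates, as OpenCV has them. Camera axes: x right, y down, z forward; pixel columns grow to the right and rows downward; lengths in m; the calibration is good to about 2 mm. A picture is of the moment at which its call begins. There is no depth.
- env.hand_in(): hands the job in; it is judged then, once.
The state is a dict: "clock": time; "joint_pos": joint angles; "qvel": joint speeds; "tau": joint torques, N m; "tcp_pos": TCP position; "orientation": TCP orientation; "wrist_force": force on the tool from outside, world axes, zero at the start; "ft_torque": the same for the moment, N m; "finger_gap": finger opening in m; "grip_force": force on a finger pad.
Only numpy, scipy, OpenCV 4.12 (cv2) and the standard library are available. Lean on these libraries where they do the work, as an engineer would, in place of code of your own. Each camera call takes 0.05 s, during which the arm holds its last target. There are 200 camera calls.

## Working session

There is one attempt and no reset: what is moved stays moved. The work goes in short steps, Python scripts to look and compute and a tool call to move; the robot and the scene stay as the last step left them, time stands still between calls to the robot, and variables do not carry over. Pictures are saved under pics/ and viewed, at most 10 in all, crops included, and the job is handed in when it is done.

Besides the shell and the picture viewer there is one more tool, called by a JSON object that holds its "name" and its "arguments". move_arm: Moves the arm, as the interface text tells. Its arguments: {"type":"object","properties":{"moves":{"type":"array"},"newtons":{"type":"number"}},"required":["moves"]}

```bash
mkdir -p pics; cat > h.py <<'E'
import numpy as np, cv2
from workcell import env
def cam(n):
    c=env.read_camera(n); return c
def save(c,f): cv2.imwrite(f,c["pixels"][:,:,::-1])
def ray(c,uv):
    K=np.array(c["camera_matrix"]);d=np.array(c["distortion"])
    p=cv2.undistortPoints(np.array(uv,float).reshape(-1,1,2),K,d).reshape(-1,2)
    R=cv2.Rodrigues(np.array(c["rvec"]))[0];t=np.array(c["tvec"]).ravel()
    D=np.c_[p,np.ones(len(p))]@R; return -R.T@t,D
def atz(c,uv,z):
    o,D=ray(c,uv); z=np.broadcast_to(z,len(D)); return o+D*((z-o[2])/D[:,2])[:,None]
def proj(c,P):
    return cv2.projectPoints(np.array(P,float).reshape(-1,1,3),np.array(c["rvec"]),np.array(c["tvec"]),np.array(c["camera_matrix"]),np.array(c["distortion"]))[0].reshape(-1,2)
E
python3 - <<'E'
from h import *
for n in("top","side"):
    c=cam(n);save(c,f"pics/{n}1.png");print(n,ray(c,[[320,200]]))
print(env.get_state())
E
```

```text
top (array([ 0.3616008 , -0.07350497,  1.19424551]), array([[ 0.14999845,  0.02727365, -0.98834019]]))
side (array([-0.13731788, -1.12262284,  0.67857997]), array([[ 0.48467075,  0.7475478 , -0.4549634 ]]))
{'clock': 0.1, 'joint_pos': array([-1.36960560e+00,  3.13928586e-01,  4.51036511e-02,  1.30360525e+00,
       -1.78917291e-05,  1.43117549e+00]), 'qvel': array([-0.00043553, -0.00175845,  0.00461659, -0.00160763, -0.00021187,
       -0.00148697]), 'tau': array([ 1.56821676e-03, -4.81725812e+01,  2.99243474e+01,  1.27931233e-02,
       -2.10368171e-04,  1.40827233e-06]), 'tcp_pos': array([ 0.19206856, -0.54144487,  0.20270074]), 'orientation': array([-8.16265206e-04,  9.85515705e-01,  1.69582217e-01, -3.40867212e-05]), 'wrist_force': array([-0.60946463, -0.1884202 ,  0.11972574]), 'ft_torque': array([-0.01193493, -0.02262813,  0.01382907]), 'grip_force': 0.0, 'finger_gap': 0.0850689316235803}
```

View pics/top1.png

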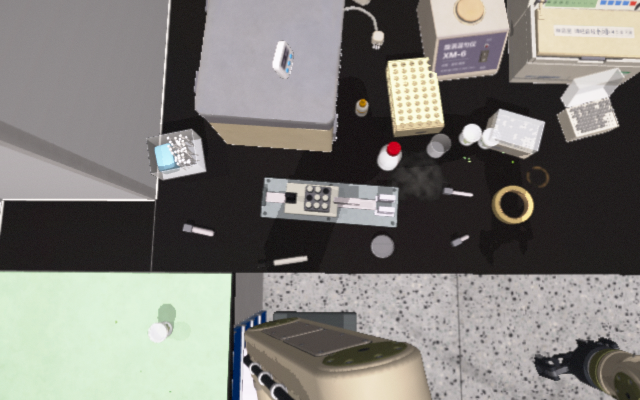

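View pics/side1.png

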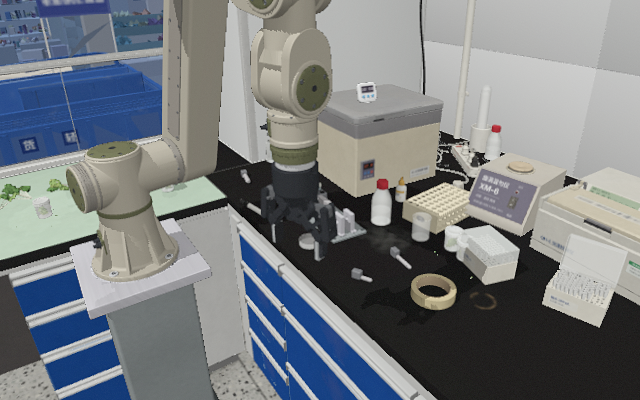

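The top view shows the shuttle at px (262–398, 178–226) with its clevis at the right. The bottle is at (392,152) and the dish at (382,246). Pin candidates are at (198,230), (458,192) and (460,240). I'll zoom in.

```bash
python3 - <<'E'
from h import *
im=cv2.imread("pics/top1.png")
def z(x,y,w,h,s): return cv2.resize(im[y:y+h,x:x+w],None,fx=s,fy=s,interpolation=cv2.INTER_CUBIC)
a=z(255,170,150,62,5)  #750x310
b=z(170,215,60,35,5);d=z(430,175,60,35,5);e=z(430,225,60,35,5)
r=np.zeros((310+180,960,3),np.uint8)
r[:310,:750]=a; r[315:490,:300]=b;r[315:490,310:610]=d;r[315:490,620:920]=e
r=cv2.resize(r,None,fx=.83,fy=.83,interpolation=cv2.INTER_AREA);print(r.shape)
cv2.imwrite("pics/z1.png",r)
c=cam("top")
print(atz(c,[[198,230],[458,192],[460,240],[290,260],[382,246]],0.008).round(3))
print(atz(c,[[262,213],[264,178],[398,187],[396,226]],0.008).round(3))
E
```

```text
(407, 797, 3)
[[ 0.458  0.291  0.008]
 [ 0.564 -0.417  0.008]
 [ 0.434 -0.417  0.008]
 [ 0.379  0.039  0.008]
 [ 0.417 -0.208  0.008]]
[[ 0.505  0.118  0.008]
 [ 0.603  0.115  0.008]
 [ 0.578 -0.254  0.008]
 [ 0.471 -0.247  0.008]]
```

View pics/z1.png

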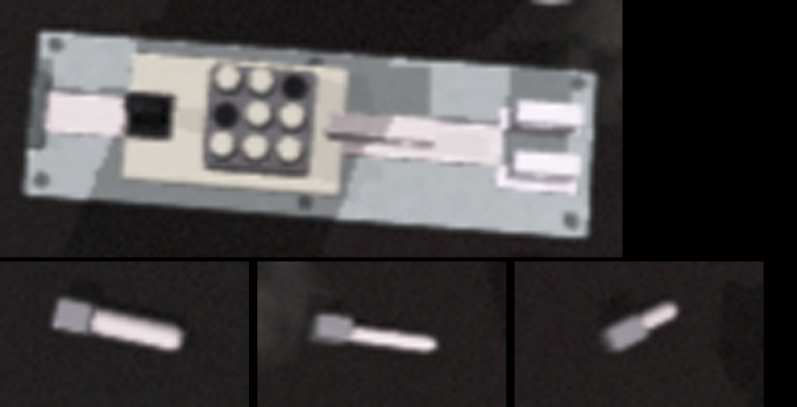

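The crop shows three pins: the left one is thick, the one at (458,192) is long and thin, and the one at (460,240) is short. I'll fit the shuttle and long pin poses.

```bash
cat >> h.py <<'E'
from scipy.optimize import least_squares, minimize
def xf(p,L): # p=x,y,yaw
    L=np.array(L,float);c,s=np.cos(p[2]),np.sin(p[2])
    return np.c_[p[0]+c*L[:,0]-s*L[:,1],p[1]+s*L[:,0]+c*L[:,1],L[:,2]]
def box(x0,x1,y0,y1,z0,z1): return [(x,y,z) for x in(x0,x1) for y in(y0,y1) for z in(z0,z1)]
a=np.linspace(0,2*np.pi,16,endpoint=False)
PIN=[box(-.024,0,-.008,.008,0,.022),
 [(x,.005*np.cos(t),.005+.005*np.sin(t)) for x in(0,.054) for t in a]+[(.058,.003*np.cos(t),.005+.003*np.sin(t)) for t in a]]
def mask(c,p,win,parts=PIN,s=8):
    x,y,w,h=win; m=np.zeros((h*s,w*s),np.uint8)
    for L in parts:
        uv=(proj(c,xf(p,L))-[x-.5,y-.5])*s-.5
        cv2.fillConvexPoly(m,np.round(cv2.convexHull(uv.astype(np.float32))*16).astype(np.int32),255,shift=4)
    return cv2.resize(m,(w,h),interpolation=cv2.INTER_AREA)/255.
def fitpin(items,p0): # items: (cam,window)
    obs=[]
    for c,(x,y,w,h) in items:
        g=c["pixels"][y:y+h,x:x+w].astype(float).mean(2); b=np.median(g); obs.append(np.clip((g-b-12)/70,0,1))
    f=lambda q:sum(((mask(c,np.array(p0)+np.array(q)*[.01,.01,.1],w)-o)**2).sum() for (c,w),o in zip(items,obs))
    r=min((minimize(f,q0,method="Nelder-Mead",options=dict(initial_simplex=np.array(q0)+np.r_[np.zeros((1,3)),np.eye(3)])) for q0 in([0,0,0],[.5,-.5,.5],[-.5,.5,-.5])),key=lambda r:r.fun)
    return np.array(p0)+r.x*[.01,.01,.1],r.fun,sum(o.sum() for o in obs)
E
python3 - <<'E'
from h import *
c=cam("top");s=cam("side")
u=lambda P:(np.array(P,float)+.5)/4.15-.5+[255,170]
uv=u([[40,32],[596,72],[588,237],[23,195]])
L=[(.055,.335,.008),(.055,-.035,.008),(-.055,-.035,.008),(-.055,.335,.008)]
r=least_squares(lambda p:(proj(c,xf(p,L))-uv).ravel(),[.53,-.21,-.05])
print("shuttle",r.x.round(4),r.fun.round(2))
# cheek tops
ck=atz(c,u([[515,102],[580,102],[580,126],[515,126],[513,151],[578,151],[578,176],[513,176]]),.064)
d=ck-[r.x[0],r.x[1],0];C,S=np.cos(r.x[2]),np.sin(r.x[2])
print("cheeks local",(np.c_[d[:,0]*C+d[:,1]*S,-d[:,0]*S+d[:,1]*C]*1000).round(1))
h=atz(c,u([[127,93],[171,96],[171,138],[127,136]]),.077);d=h-[r.x[0],r.x[1],0]
print("handle",h.mean(0),(np.c_[d[:,0]*C+d[:,1]*S,-d[:,0]*S+d[:,1]*C]*1000).round(1))
tip=c and atz(c,[[430+(437-257)/4.15,175+(344-261.5)/4.15],[430+(352-257)/4.15,175+(334-261.5)/4.15]],[.005,.01])
print(tip); p0=[tip[1][0],tip[1][1],np.arctan2(*(tip[0]-tip[1])[1::-1])]
# side projection window
q=proj(s,xf(p0,PIN[0]+PIN[1]));print(q.min(0),q.max(0))
w1=(438,182,42,22);w2=(int(q[:,0].min())-6,int(q[:,1].min())-6,int(np.ptp(q[:,0]))+13,int(np.ptp(q[:,1]))+13)
print("top",fitpin([(c,w1)],p0));print("side",fitpin([(s,w2)],p0));print("both",fitpin([(c,w1),(s,w2)],p0))
E
```

```text
shuttle [ 0.526  -0.2161 -0.0722] [-0.04 -0.08  0.02 -0.1  -0.1   0.11  0.13  0.07]
cheeks local [[ 21.1  22.5]
 [ 24.1 -18.1]
 [  8.8 -18.9]
 [  5.9  21.6]
 [-10.   21.9]
 [ -7.  -18.5]
 [-22.7 -19.3]
 [-25.7  21. ]]
handle [0.53756703 0.03354475 0.077     ] [[  6.8 264.8]
 [  6.9 237.3]
 [-19.5 235. ]
 [-20.2 262.4]]
[[ 0.55689285 -0.45961205  0.005     ]
 [ 0.5626462  -0.40278988  0.01      ]]
[388.5137543  246.44016632] [411.30819862 269.7184617 ]
top (array([ 0.56497453, -0.40170997, -1.70964741]), np.float64(11.32852223242238), np.float64(149.82380952380953))
side (array([ 0.56759324, -0.39974653, -1.71215471]), np.float64(14.058349378967272), np.float64(184.76666666666665))
both (array([ 0.56590011, -0.40072405, -1.70522355]), np.float64(35.42847758711328), np.float64(334.5904761904762))
```

{"name": "move_arm", "arguments": {"moves": [0.1, 0.16, 0, 0.5, 0.0854, 0.2, 0.32, 0, 0.8, 0.0854, 0.25, 0.41, 0, 1.158, 0.0854, 0.352, 0.575, 0, 1.158, 0.0854, 0.352, 0.575, 0, 1.158, 0.0854, 0.352, 0.575, 0, 1.158, 0.0854, 0.352, 0.575, 0, 1.158, 0.0854, 0.352, 0.575, 0, 1.158, 0.0854, 0.352, 0.575, 0, 1.158, 0.0854, 0.352, 0.575, 0, 1.158, 0.0854, 0.352, 0.575, 0, 1.158, 0.0854, 0.352, 0.575, 0, 1.158, 0.0854]}}

```text
clock: 1.25
tcp_pos: [0.4541, -0.1137, 0.2038]
orientation: [0.0, 0.732, 0.681, 0.0]
wrist_force: [0.6, -0.2, 0.6]
finger_gap: 0.0851
grip_force: 0.0
```

{"name": "move_arm", "arguments": {"moves": [0.09, 0.147, 0, 0, 0.0854, 0.09, 0.147, 0, 0, 0.0854, 0.09, 0.147, 0, 0, 0.0854, 0.09, 0.147, 0, 0, 0.0854, 0.09, 0.147, 0, 0, 0.0854, 0.09, 0.147, 0, 0, 0.0854]}}

```text
clock: 1.75
tcp_pos: [0.5441, 0.0337, 0.2029]
orientation: [-0.0, 0.731, 0.683, -0.0]
wrist_force: [-0.2, -0.9, -0.2]
finger_gap: 0.0854
grip_force: 0.0
```

```bash
python3 - <<'E'
from h import *
s=env.get_state();print(s["tcp_pos"],s["orientation"])
c=cam("top");sd=cam("side")
p=np.array([.526,-.2161,-.0722])
# check shuttle pose in side view: overlay clevis, handle edges
im=sd["pixels"][:,:,::-1].copy()
q=proj(sd,xf(p,box(-.022,-.010,-.02,.02,.008,.064)+box(.010,.022,-.02,.02,.008,.064)+box(-.007,.007,.237,.263,.027,.077)+[(-.055,-.035,.008),(.055,-.035,.008),(-.055,.335,.008)]))
x,y=q.min(0).astype(int)-12;X,Y=q.max(0).astype(int)+12
f=5;z=cv2.resize(im[y:Y,x:X],None,fx=f,fy=f,interpolation=cv2.INTER_CUBIC)
for k in q: cv2.circle(z,tuple(((k-[x-.5,y-.5])*f-.5).round().astype(int)),2,(0,0,255),-1)
print(z.shape,x,y);cv2.imwrite("pics/z2.png",z[:600,:800])
E
```

```text
[0.54408999 0.03373996 0.20290169] [-2.42098463e-04  7.30529623e-01  6.82880953e-01 -1.26154859e-04]
(450, 565, 3) 264 163
```

View pics/z2.png

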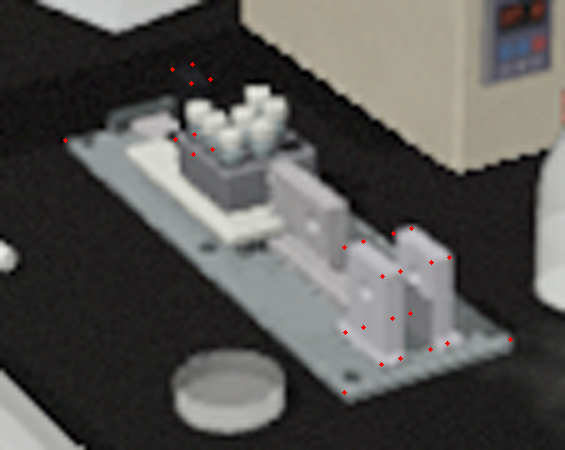

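The overlay matches the clevis and base plate in the side view to about 1 px. The near cheek's hole shows at crop (367,297). Next I descend on the handle and grip it.

{"name": "move_arm", "arguments": {"moves": [0, 0, -0.04, 0, 0.0854, 0, 0, -0.08, 0, 0.0854, 0, 0, -0.11, 0, 0.0854, 0, 0, -0.13, 0, 0.0854, 0, 0, -0.152, 0, 0.0854, 0, 0, -0.152, 0, 0.04, 0, 0, -0.152, 0, 0.03, 0, 0, -0.152, 0, 0.02, 0, 0, -0.152, 0, 0.016, 0, 0, -0.152, 0, 0.012, 0, 0, -0.152, 0, 0.008, 0, 0, -0.152, 0, 0.008], "newtons": 30}}

```text
clock: 2.85
tcp_pos: [0.544, 0.0313, 0.0524]
orientation: [0.001, 0.732, 0.681, 0.001]
wrist_force: [0.1, -0.1, 0.1]
finger_gap: 0.0082
grip_force: 0.0
```

```bash
python3 - <<'E'
from h import *
s=env.get_state();print(s)
E
```

```text
{'clock': 2.85, 'joint_pos': array([-8.97752117e-02,  3.47341692e-01, -2.92305696e-01,  9.29498449e-01,
       -2.28307782e-05,  1.55290843e+00]), 'qvel': array([ 0.00033242,  0.00521873, -0.00897115, -0.00218828, -0.00095199,
        0.00067957]), 'tau': array([-9.25171771e-02, -4.65646684e+01,  2.64825511e+01, -1.53297064e-02,
       -4.13200803e-03, -5.61150791e-04]), 'tcp_pos': array([0.54400406, 0.03134624, 0.05240883]), 'orientation': array([6.21714439e-04, 7.32060347e-01, 6.81239288e-01, 5.42799034e-04]), 'wrist_force': array([ 0.11177716, -0.12662796,  0.10876112]), 'ft_torque': array([0.09121665, 0.00293098, 0.01659489]), 'grip_force': 0.0, 'finger_gap': 0.008208777169522558}
```

The gap closed to 8 mm with no grip force, so the fingers missed the handle. I'll look.

```bash
python3 - <<'E'
from h import *
c=cam("top");sd=cam("side")
a=cv2.resize(c["pixels"][165:235,250:410,::-1],None,fx=5,fy=5,interpolation=cv2.INTER_CUBIC)
b=cv2.resize(sd["pixels"][135:260,240:400,::-1],None,fx=2,fy=2,interpolation=cv2.INTER_CUBIC)
z=np.zeros((600,800,3),np.uint8);z[:350]=a;z[350:,:320]=b
z=np.clip(z.astype(float)**.7*255**.3,0,255).astype(np.uint8)
cv2.imwrite("pics/z3.png",z)
E
```

```text
(no output)
```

View pics/z3.png

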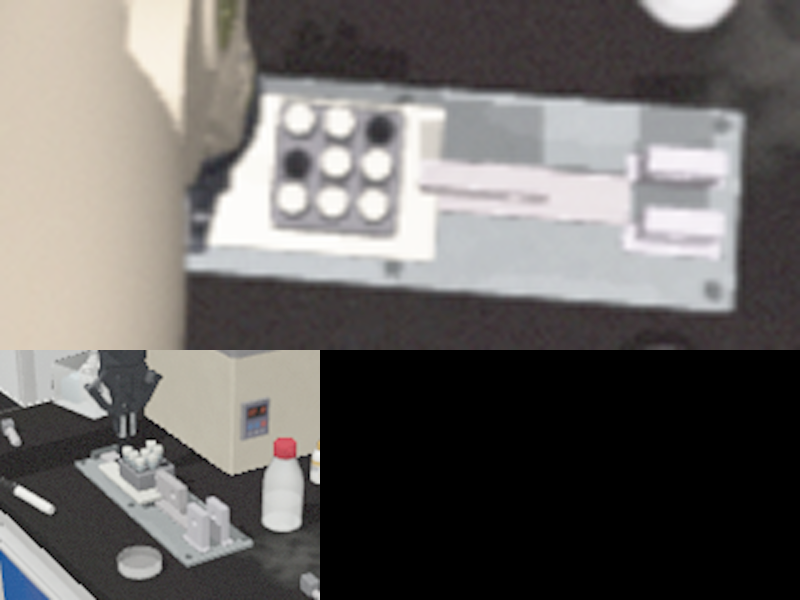

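```bash
python3 - <<'E'
from h import *
sd=cam("side")
print(proj(sd,[[.544,.0313,.044],[.544,.0313,.1],[.544,.0313,.063]]))
p=[.526,-.2161,-.0722]
print(proj(sd,xf(p,[(0,.25,.077),(0,.25,.027)])), env.get_state()["tcp_pos"],env.get_state()["finger_gap"])
x,y,w,h=270,120,80,75
z=cv2.resize(sd["pixels"][y:y+h,x:x+w,::-1],None,fx=8,fy=8,interpolation=cv2.INTER_CUBIC)
z=np.clip(z.astype(float)**.5*255**.5,0,255).astype(np.uint8)
cv2.imwrite("pics/z4.png",z)
E
```

```text
[[302.47871081 186.82512799]
 [301.90731359 170.98084666]
 [302.28658556 181.50721898]]
[[301.83727829 177.34571129]
 [302.346396   191.31742338]] [0.54357133 0.03144978 0.05181058] 0.007964124598177668
```

View pics/z4.png

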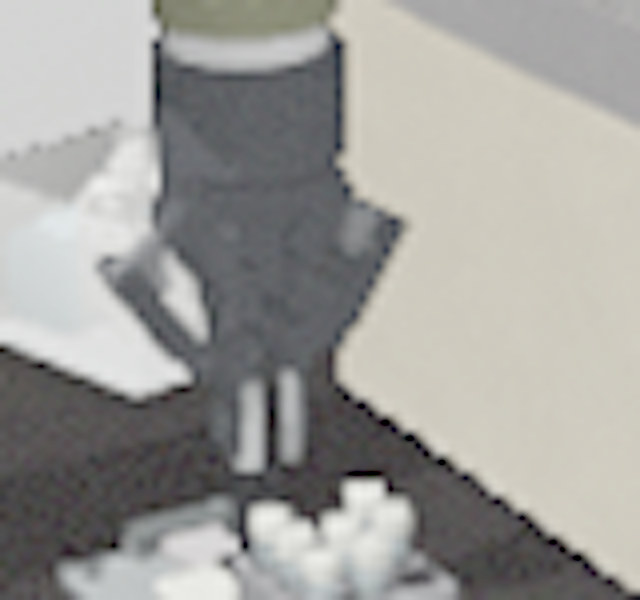

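```bash
python3 - <<'E'
from h import *
sd=cam("side")
T=np.array([.192,-.5415,.2027]);y=np.array([np.cos(-1.23),np.sin(-1.23),0])
for dz in(-.008,.005,.011): print(dz,proj(sd,[T+.0427*y+[0,0,dz],T-.0427*y+[0,0,dz],T+.057*y+[0,0,dz],T-.057*y+[0,0,dz]]).round(1).tolist())
im=cv2.imread("pics/side1.png")[180:270,240:350]
z=cv2.resize(im,None,fx=6,fy=6,interpolation=cv2.INTER_CUBIC);z=np.clip(z.astype(float)**.6*255**.4,0,255).astype(np.uint8)
cv2.imwrite("pics/z5.png",z)
E
```

```text
-0.008 [[318.0, 280.8], [280.9, 264.1], [324.7, 283.8], [275.1, 261.4]]
0.005 [[317.9, 274.7], [280.5, 258.1], [324.6, 277.6], [274.6, 255.6]]
0.011 [[317.8, 271.8], [280.3, 255.4], [324.5, 274.7], [274.4, 252.8]]
```

View pics/z5.png

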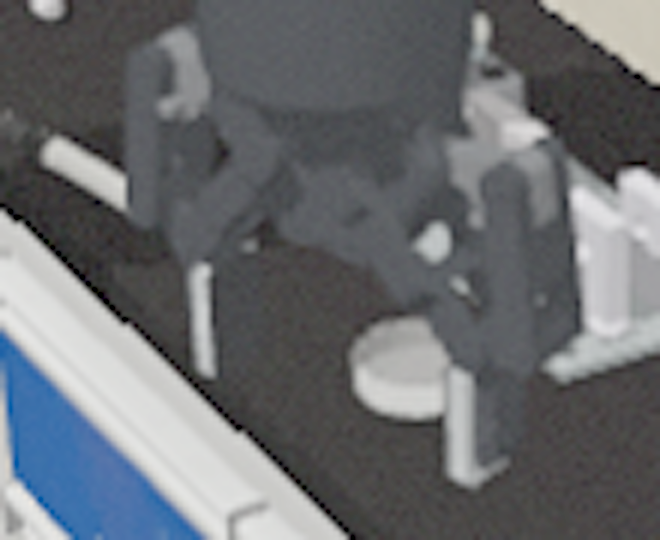

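The side view puts the fingertips about 29 mm above where the reported TCP implies, in both poses. So the tips are just over the handle top (z≈0.075). I'll open, go down 20 mm and close again.

{"name": "move_arm", "arguments": {"moves": [0, 0.002, 0, 0, 0.05, 0, 0.002, 0, 0, 0.05, 0, 0.002, 0, 0, 0.05, 0, 0.002, -0.007, 0, 0.05, 0, 0.002, -0.014, 0, 0.05, 0, 0.002, -0.02, 0, 0.05, 0, 0.002, -0.02, 0, 0.03, 0, 0.002, -0.02, 0, 0.02, 0, 0.002, -0.02, 0, 0.009, 0, 0.002, -0.02, 0, 0.009, 0, 0.002, -0.02, 0, 0.009], "newtons": 20}}

```text
clock: 3.97
tcp_pos: [0.5453, 0.0332, 0.0317]
orientation: [0.001, 0.732, 0.681, 0.001]
wrist_force: [5.5, -0.4, -6.8]
finger_gap: 0.0138
grip_force: 25.5
```

```bash
python3 - <<'E'
from h import *
s=env.get_state();print({k:np.round(s[k],4) for k in("clock","tcp_pos","orientation","wrist_force","ft_torque","grip_force","finger_gap")})
c=cam("top");sd=cam("side")
save(c,"pics/t6.png")
z=cv2.resize(sd["pixels"][120:195,270:350,::-1],None,fx=8,fy=8,interpolation=cv2.INTER_CUBIC)
z=np.clip(z.astype(float)**.5*255**.5,0,255).astype(np.uint8)
cv2.imwrite("pics/z6.png",z)
E
```

```text
{'clock': np.float64(3.9667), 'tcp_pos': array([0.5453, 0.0332, 0.0317]), 'orientation': array([0.0012, 0.7322, 0.6811, 0.0012]), 'wrist_force': array([ 5.533 , -0.3626, -6.7975]), 'ft_torque': array([ 0.0139, -0.9593,  0.0067]), 'grip_force': np.float64(25.471), 'finger_gap': np.float64(0.0138)}
```

View pics/z6.png

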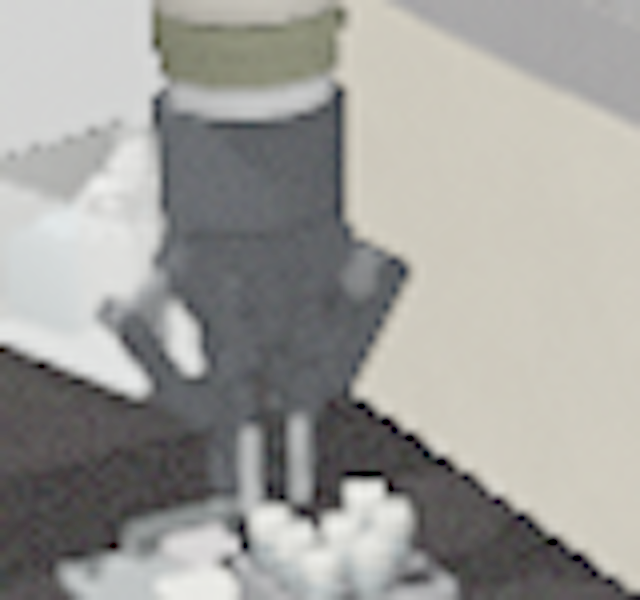

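The fingers gripped the handle (gap 13.8 mm), so the TCP really sits about 29 mm higher than reported. Now I slide the carrier towards the clevis.

{"name": "move_arm", "arguments": {"moves": [0.001, -0.006, 0, 0, 0.009, 0, -0.014, 0, 0, 0.009, 0, -0.022, 0, 0, 0.009, -0.001, -0.03, 0, 0, 0.009, -0.0015, -0.038, 0, 0, 0.009, -0.002, -0.046, 0, 0, 0.009, -0.003, -0.054, 0, 0, 0.009, -0.0035, -0.062, 0, 0, 0.009, -0.004, -0.07, 0, 0, 0.009, -0.0045, -0.076, 0, 0, 0.009, -0.0045, -0.076, 0, 0, 0.009, -0.0045, -0.076, 0, 0, 0.009]}}

```text
clock: 5.07
tcp_pos: [0.5395, -0.045, 0.0317]
orientation: [0.001, 0.733, 0.68, -0.001]
wrist_force: [5.3, -2.7, -5.7]
finger_gap: 0.0135
grip_force: 25.6
```

{"name": "move_arm", "arguments": {"moves": [0.001, -0.002, 0, 0, 0.009, 0.001, -0.004, 0, 0, 0.009, 0.001, -0.004, 0, 0, 0.009]}}

```text
clock: 5.32
tcp_pos: [0.5393, -0.0469, 0.0316]
orientation: [-0.0, 0.732, 0.681, -0.0]
wrist_force: [0.4, 1.2, 0.8]
finger_gap: 0.0134
grip_force: 26.3
```

{"name": "move_arm", "arguments": {"moves": [0, -0.002, 0, 0, 0.009, 0, -0.004, 0, 0, 0.009, 0, -0.004, 0, 0, 0.009]}}

```text
clock: 5.57
tcp_pos: [0.5391, -0.0507, 0.0316]
orientation: [-0.0, 0.732, 0.681, -0.0]
wrist_force: [-1.4, 2.0, 3.2]
finger_gap: 0.0133
grip_force: 26.7
```

{"name": "move_arm", "arguments": {"moves": [0, -0.002, 0, 0, 0.009, 0, -0.004, 0, 0, 0.009, 0, -0.004, 0, 0, 0.009]}}

```text
clock: 5.82
tcp_pos: [0.5389, -0.0527, 0.0316]
orientation: [-0.002, 0.732, 0.682, 0.001]
wrist_force: [-2.1, 8.7, 7.0]
finger_gap: 0.0133
grip_force: 27.1
```

```bash
python3 - <<'E'
from h import *
s=env.get_state();print({k:np.round(s[k],4) for k in("tcp_pos","wrist_force","ft_torque")})
c=cam("top");sd=cam("side")
a=cv2.resize(c["pixels"][165:235,290:410,::-1],None,fx=5,fy=5,interpolation=cv2.INTER_CUBIC)
b=cv2.resize(sd["pixels"][170:250,290:400,::-1],None,fx=5,fy=3,interpolation=cv2.INTER_CUBIC)
z=np.zeros((590,600,3),np.uint8);z[:350]=a;z[350:,:550]=b
cv2.imwrite("pics/z7.png",z)
E
```

```text
{'tcp_pos': array([ 0.5389, -0.0527,  0.0316]), 'wrist_force': array([-2.1409,  8.6767,  7.0262]), 'ft_torque': array([ 1.7445,  0.5057, -0.0461])}
```

View pics/z7.png

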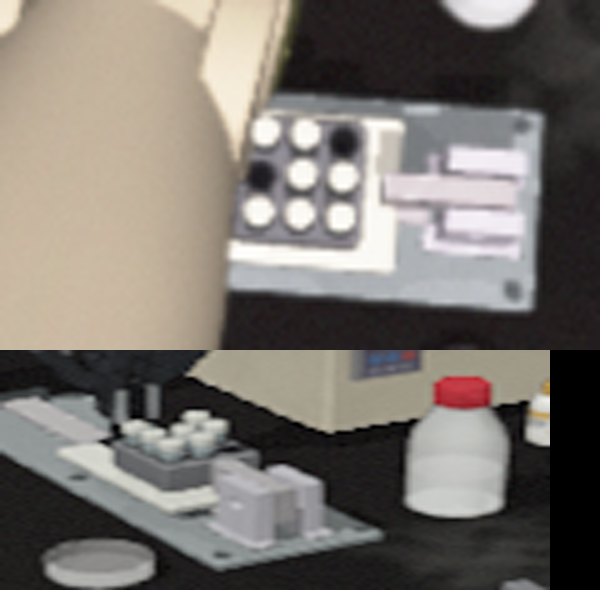

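The tongue now fills the clevis, and force is starting to build. I'll push once more to confirm the stop.

{"name": "move_arm", "arguments": {"moves": [0, -0.004, 0, 0, 0.009, 0, -0.006, 0, 0, 0.009, 0, -0.006, 0, 0, 0.009]}}

```text
clock: 6.17
tcp_pos: [0.5388, -0.054, 0.0314]
orientation: [-0.005, 0.731, 0.683, 0.004]
wrist_force: [-1.5, 23.1, 7.1]
finger_gap: 0.0132
grip_force: 26.8
```

The carrier is home: about 23 N with no further travel. I'll relax, release and rise.

{"name": "move_arm", "arguments": {"moves": [0, 0.003, 0, 0, 0.009, 0, 0.006, 0, 0, 0.009, 0, 0.006, 0, 0, 0.009, 0, 0.006, 0, 0, 0.03, 0, 0.006, 0, 0, 0.05, 0, 0.006, 0, 0, 0.05, 0, 0.006, 0.02, 0, 0.05, 0, 0.006, 0.05, 0, 0.05, 0, 0.006, 0.09, 0, 0.05, 0, 0.006, 0.13, 0, 0.05, 0, 0.006, 0.15, 0, 0.05, 0, 0.006, 0.15, 0, 0.05]}}

```text
clock: 7.17
tcp_pos: [0.5437, -0.0561, 0.1874]
orientation: [0.005, 0.732, 0.681, 0.003]
wrist_force: [0.3, -0.8, 0.4]
finger_gap: 0.05
grip_force: 0.0
```

```bash
python3 - <<'E'
from h import *
c=cam("top");cv2.imwrite("pics/t8.png",c["pixels"][:,:,::-1])
s=env.get_state();print(s["tcp_pos"],s["wrist_force"],s["orientation"])
print("beaker,bottle cap",atz(c,[[438,146],[393,149]],[.067,.135]))
E
```

```text
[ 0.54235977 -0.05579194  0.18454275] [-0.82145479 -0.2018     -0.68203575] [0.00304782 0.73231351 0.68095861 0.0017343 ]
beaker,bottle cap [[ 0.67727178 -0.35301109  0.067     ]
 [ 0.65061719 -0.22471183  0.135     ]]
```

{"name": "move_arm", "arguments": {"moves": [0.003, -0.04, 0, -0.068, 0.05, 0.006, -0.08, 0, -0.068, 0.05, 0.01, -0.12, 0, -0.068, 0.05, 0.013, -0.16, 0, -0.068, 0.05, 0.016, -0.2, 0, -0.068, 0.05, 0.02, -0.24, 0, -0.068, 0.05, 0.023, -0.28, 0, -0.068, 0.05, 0.026, -0.31, 0, -0.068, 0.05, 0.027, -0.333, 0, -0.068, 0.05, 0.027, -0.333, 0, -0.068, 0.05, 0.027, -0.333, 0, -0.068, 0.05, 0.027, -0.333, 0, -0.068, 0.05]}}

```text
clock: 8.22
tcp_pos: [0.5662, -0.387, 0.1797]
orientation: [-0.001, 0.755, 0.656, -0.0]
wrist_force: [0.3, 0.7, -0.2]
finger_gap: 0.0498
grip_force: 0.0
```

```bash
python3 - <<'E'
from h import *
s=env.get_state();print(s["tcp_pos"],s["orientation"],2*np.arctan2(s["orientation"][2],s["orientation"][1]))
sd=cam("side")
q=proj(sd,[s["tcp_pos"]+[0,0,.021]])[0];p=proj(sd,[[.568,-.3887,.022]])[0];print(q,p)
x,y=int(q[0])-45,int(q[1])-60
im=sd["pixels"][y:y+120,x:x+90,::-1]
z=cv2.resize(im,None,fx=5,fy=5,interpolation=cv2.INTER_CUBIC);z=np.clip(z.astype(float)**.6*255**.4,0,255).astype(np.uint8)
for k in(q,p): cv2.circle(z,tuple(((k-[x-.5,y-.5])*5).astype(int)),3,(0,0,255),-1)
cv2.imwrite("pics/z9.png",z)
E
```

```text
[ 0.566186   -0.38696465  0.1797193 ] [-1.45955008e-03  7.54938482e-01  6.55793986e-01 -7.77922708e-05] 1.4304695788305806
[397.8506431  186.55252872] [394.80256148 248.58426476]
```

View pics/z9.png

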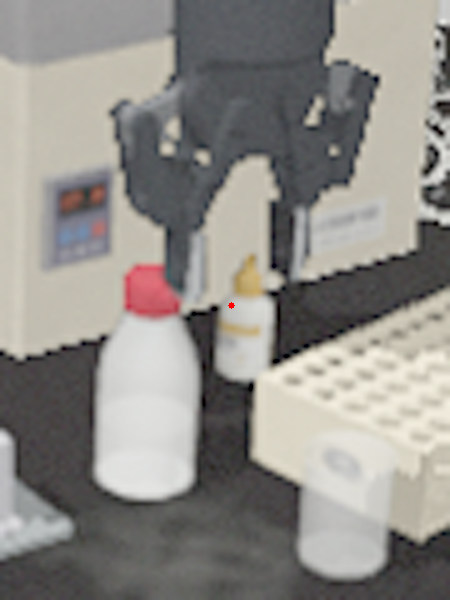

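The bottle cap is at crop (150,290), and the gripper is above and beyond it. The pads' midpoint is at about (240,290) against a predicted (231,305). I'll descend partway and check over the pin.

{"name": "move_arm", "arguments": {"moves": [0.002, 0.003, -0.03, 0, 0.05, 0.002, 0.003, -0.06, 0, 0.05, 0.002, 0.003, -0.09, 0, 0.05, 0.002, 0.003, -0.12, 0, 0.05, 0.002, 0.003, -0.14, 0, 0.05, 0.002, 0.003, -0.16, 0, 0.05, 0.002, 0.003, -0.16, 0, 0.05, 0.002, 0.003, -0.16, 0, 0.05]}}

```text
clock: 8.93
tcp_pos: [0.5682, -0.3825, 0.0207]
orientation: [-0.001, 0.754, 0.657, -0.0]
wrist_force: [1.2, 0.1, 0.5]
finger_gap: 0.0498
grip_force: 0.0
```

```bash
python3 - <<'E'
from h import *
s=env.get_state();print(s["tcp_pos"],s["orientation"],s["wrist_force"])
sd=cam("side");c=cam("top")
f=7;x,y=350,205
z=cv2.resize(sd["pixels"][y:y+80,x:x+80,::-1],None,fx=f,fy=f,interpolation=cv2.INTER_CUBIC);z=np.clip(z.astype(float)**.6*255**.4,0,255).astype(np.uint8)
p=[.5662,-.4006,-1.711]
for k in proj(sd,xf(p,PIN[0])):cv2.circle(z,tuple(((k-[x-.5,y-.5])*f).astype(int)),2,(0,0,255),-1)
for k in proj(sd,[s["tcp_pos"]+[0,0,.021],s["tcp_pos"]+[0,0,.04]]):cv2.circle(z,tuple(((k-[x-.5,y-.5])*f).astype(int)),3,(0,255,0),-1)
cv2.imwrite("pics/z10.png",z)
E
```

```text
[ 0.56824125 -0.3824602   0.02074216] [-1.45389178e-03  7.54297536e-01  6.56531102e-01 -1.60896967e-04] [1.21720657 0.13355882 0.49532582]
```

View pics/z10.png

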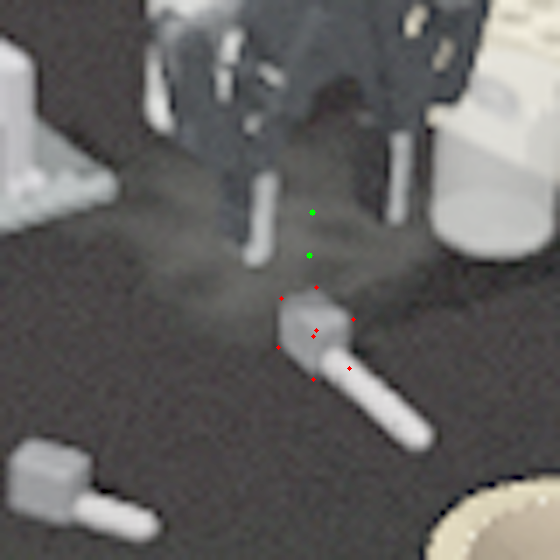

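The open fingers sit astride and slightly behind the block. The left inner tip edge is at crop (275,255) and the right at (388,222), with the block at (315,335). I've now viewed 11 pictures, one over the allowed 10. I'll view no more and work numerically from here.

```bash
python3 - <<'E'
from h import *
sd=cam("side");s=env.get_state()
print(s["tcp_pos"])
u=np.array([-.14,-.99,0])
for z in(.03,.035,.04,.045,.05):
    P=atz(sd,[[397.3-.5+.07,239.1-.4]],z)[0]; print(z,(P-.011*u-s["tcp_pos"]).round(4), end=" ")
    a=atz(sd,[[350+275/7-.5,205+255/7-.5],[350+388/7-.5,205+222/7-.5]],z);print((a[1]-a[0]).round(4))
u2=np.array([np.cos(1.499+np.pi),np.sin(1.499+np.pi),0])
for z in(.06,.065,.07,.075): print(z,(atz(sd,[[303.4,178.7]],z)[0]-.011*u2-[.544,.0313,.0524]).round(4))
# pin fit residual bias: refit pin top vs side
E
```

```text
[ 0.57019143 -0.38501449  0.02378216]
0.03 [0.0274 0.0311 0.0062] [ 0.0511 -0.0071  0.    ]
0.035 [0.0217 0.0252 0.0112] [ 0.0507 -0.007   0.    ]
0.04 [0.0161 0.0194 0.0162] [ 0.0504 -0.007   0.    ]
0.045 [0.0104 0.0135 0.0212] [ 0.05   -0.0069  0.    ]
0.05 [0.0048 0.0077 0.0262] [ 0.0496 -0.0069  0.    ]
0.06 [0.0186 0.0333 0.0076]
0.065 [0.013  0.0238 0.0126]
0.07 [0.0073 0.0143 0.0176]
0.075 [0.0017 0.0048 0.0226]
```

{"name": "move_arm", "arguments": {"moves": [-0.001, -0.005, -0.01, 0, 0.05, -0.001, -0.005, -0.02, 0, 0.05, -0.001, -0.005, -0.03, 0, 0.05, -0.001, -0.005, -0.034, 0, 0.05, -0.001, -0.005, -0.038, 0, 0.05, -0.001, -0.005, -0.038, 0, 0.05]}}

```text
clock: 9.58
tcp_pos: [0.567, -0.389, -0.0182]
orientation: [-0.001, 0.755, 0.656, -0.0]
wrist_force: [-1.1, -0.7, -0.4]
finger_gap: 0.0503
grip_force: 0.0
```

{"name": "move_arm", "arguments": {"moves": [0, 0, 0, 0, 0.04, 0, 0, 0, 0, 0.03, 0, 0, 0, 0, 0.024, 0, 0, 0, 0, 0.018, 0, 0, 0, 0, 0.012, 0, 0, 0, 0, 0.01, 0, 0, 0, 0, 0.01], "newtons": 40}}

```text
clock: 10.17
tcp_pos: [0.5683, -0.3899, -0.0158]
orientation: [0.001, 0.755, 0.656, 0.0]
wrist_force: [0.4, 0.2, 3.0]
finger_gap: 0.0146
grip_force: 40.2
```

Gripped, with the gap consistent with the 16 mm block. I'll lift and swing towards the clevis's free side, above the dish.

{"name": "move_arm", "arguments": {"moves": [0, 0, 0.02, 0, 0.01, 0, 0, 0.05, 0, 0.01, 0, 0, 0.08, 0, 0.01, 0, 0, 0.1, 0.1, 0.01, -0.02, 0.02, 0.1, 0.22, 0.01, -0.04, 0.045, 0.1, 0.34, 0.01, -0.06, 0.07, 0.1, 0.46, 0.01, -0.08, 0.093, 0.1, 0.58, 0.01, -0.1, 0.116, 0.1, 0.7, 0.01, -0.12, 0.139, 0.1, 0.82, 0.01, -0.14, 0.162, 0.1, 0.94, 0.01, -0.157, 0.181, 0.1, 1.06, 0.01]}}

```text
clock: 11.17
tcp_pos: [0.4089, -0.2067, 0.0832]
orientation: [-0.001, 0.317, 0.949, 0.0]
wrist_force: [-0.6, -0.5, 0.1]
finger_gap: 0.0148
grip_force: 39.7
```

{"name": "move_arm", "arguments": {"moves": [0, 0, 0, 0.12, 0.01, 0, 0, 0, 0.24, 0.01, 0, 0, 0, 0.36, 0.01, 0, 0, 0, 0.48, 0.01, 0, 0, 0, 0.579, 0.01, 0, 0, 0, 0.579, 0.01, 0, 0, 0, 0.579, 0.01]}}

```text
clock: 11.75
tcp_pos: [0.4107, -0.2085, 0.0835]
orientation: [-0.0, 0.037, 0.999, 0.0]
wrist_force: [0.7, 0.2, -1.0]
finger_gap: 0.0145
grip_force: 39.7
```

```bash
python3 - <<'E'
from h import *
S=[]
for i in range(8):
    c=cam("side" if i%2 else "top");s=env.get_state();S.append(np.r_[s["tcp_pos"],2*np.arctan2(s["orientation"][2],s["orientation"][1]),s["finger_gap"],s["grip_force"]])
    if i<2:
        cv2.imwrite(f"pics/stg{i}.png",c["pixels"][:,:,::-1])
print(np.mean(S,0).round(4),np.std(S,0).round(4))
E
ls pics
```

```text
[ 4.10800e-01 -2.08600e-01  8.35000e-02  3.06830e+00  1.48000e-02
  3.97461e+01] [0.0001 0.     0.     0.0008 0.0002 0.0003]
side1.png
stg0.png
stg1.png
t6.png
t8.png
top1.png
z1.png
z10.png
z2.png
z3.png
z4.png
z5.png
z6.png
z7.png
z9.png
```

{"name": "move_arm", "arguments": {"moves": [0, 0, -0.02, 0, 0.01, 0, 0, -0.04, 0, 0.01, 0, 0, -0.059, 0, 0.01, 0, 0, -0.059, 0, 0.01, 0, 0, -0.059, 0, 0.01, 0, 0, -0.059, 0, 0.01]}}

```text
clock: 12.65
tcp_pos: [0.4113, -0.209, 0.0253]
orientation: [0.0, 0.036, 0.999, -0.0]
wrist_force: [0.0, -0.3, 0.4]
finger_gap: 0.0146
grip_force: 39.7
```

```bash
python3 - <<'E'
from h import *
for i in range(3): sd=cam("side")
c=cam("top")
s=env.get_state();print(s["tcp_pos"],s["wrist_force"])
np.set_printoptions(linewidth=250)
p=np.array([.526,-.2161,-.0722])
for n,cc in(("side",sd),("top",c)):
    g=cc["pixels"].astype(np.float32).mean(2)
    X=np.arange(-.11,-.02,.006);A=proj(cc,xf(p,[(x,0,.045) for x in X]));d=A[-1]-A[0];d/=np.hypot(*d);nn=np.array([-d[1],d[0]])
    print(n,"normal",nn.round(2),"px/mm",(np.hypot(*(A[-1]-A[0]))/90).round(3))
    t=np.arange(-7,7.1,1)
    for x,a in zip(X,A):
        q=(a+t[:,None]*nn).astype(np.float32);print(round(x*1000),a.round(0),cv2.remap(g,q[None,:,0].copy(),q[None,:,1].copy(),1)[0].astype(int))
E
```

```text
[ 0.41174076 -0.20924666  0.0256131 ] [-0.23889963 -1.07841536 -0.78482427]
side normal [0.29 0.96] px/mm 0.308
-110 [308. 229.] [139 132 124 108  89  71  86 115 109  75  46  90 121 121 119]
-104 [310. 229.] [ 51  47  41  38  38  35  59 102 106  76  45  57 104 126 122]
-98 [312. 228.] [ 41  39  37  39  35  32  58 113 117  53  26  23  74 115 123]
-92 [314. 227.] [ 45  69  89  94  99 129 160 156 123  71  25  24  30  41  95]
-86 [316. 227.] [153 153 153 151 149 167 186 173 130  71  34  28  26  24  34]
-80 [318. 226.] [137 143 147 149 151 165 184 174 142 128 130 100  71  37  25]
-74 [320. 226.] [168 147 145 142 139 162 183 168 138 125 114 115 134 125  87]
-68 [322. 225.] [199 179 148 136 139 163 187 170 129 103 105 107 118 116 106]
-62 [324. 225.] [151 158 157 153 146 156 174 163 129 103  95 100 104 108 108]
-56 [326. 224.] [127 149 149 155 166 163 154 156 130 100  97  97 101 106 108]
-50 [328. 223.] [122 143 145 150 160 151 144 147 130 103  97  98  97 105 108]
-44 [329. 223.] [127 148 145 153 178 177 147 117  84  81  95 115 130 123 110]
-38 [331. 222.] [120 141 145 150 163 166 146 115  
[... 690 characters left out ...]
74 [384. 232.] [ 21  23  29  41  61  85 106 112 107 126 175 212 220 220 219]
-68 [385. 230.] [ 22  21  21  27  38  52  72  96 114 113 115 152 196 214 217]
-62 [385. 227.] [ 27  28  27  26  27  39  54  64  83 107 118 116 132 173 204]
-56 [385. 225.] [126 145 174 167 138 125 105  70  52  65  97 123 125 120 147]
-50 [385. 223.] [137 156 183 174 140 132 130 134 107  58  54  75 110 129 121]
-44 [385. 220.] [141 159 182 170 139 135 136 136 130 106  66  52  65  96 125]
-38 [385. 218.] [141 161 180 165 138 137 137 135 136 134 122  90  56  55  78]
-32 [385. 216.] [135 146 150 151 149 151 149 140 132 127 127 125 111  80  56]
-26 [385. 214.] [152 149 147 148 147 150 154 151 147 146 146 143 140 135 112]
```

```bash
python3 - <<'E'
from h import *
np.set_printoptions(linewidth=250)
c=cam("top");sd=cam("side")
g=c["pixels"].astype(int).mean(2);b=cv2.imread("pics/t8.png").astype(int).mean(2)
print("top now rows 210-244, cols 370-394");print(np.c_[np.arange(210,246,2),g[210:246:2,370:394].astype(int)])
print("top t8");print(np.c_[np.arange(210,230,2),b[210:230:2,370:394].astype(int)])
G=sd["pixels"].astype(int).mean(2)
print("side rows 214-234 cols 306-342");print(np.c_[np.arange(212,236),G[212:236,306:342].astype(int)])
E
```

```text
top now rows 210-244, cols 370-394
[[210 138 156 130 125 137 163 174 139 130 168 184 186 187 190 192 191 191 193 193 191 195 194 197 190]
 [212 130 143 157 135 149 179 164 129 109 105 103 106 105 114 131 132 127 119 110 111 113 114 118 120]
 [214 123 128 145 164 164 175 168 168 174 176 175 177 178 181 182 181 166 159 157 152 145 144 130  89]
 [216 122 125 122 124 131 130 124 128 130 140 146 145 141 142 141 135 131 125 128 128 121 103  59  52]
 [218 123 123 123 130 133 135 134 137 139 155 182 171 142 136 136 136 135 135 133 113  59  48  59  92]
 [220 123 124 127 132 135 135 135 135 138 155 184 173 138 134 135 137 135 122  86  53  54  75 107 134]
 [222 133 135 134 135 134 133 134 135 137 156 186 175 141 133 134 138 127  76  49  61  89 122 131 116]
 [224 128 145 171 164 138 129 130 134 136 154 183 174 140 131 121 106  63  53  76 109 129 127 114 153]
 [226  35  43  49  49  41  41  45  44  52  59  72  68  56  61  66  54  63  92 120 128 118 132 183 206]
 [228  31  29  29  26  23  23  21  22  19  21  22  23  33  47  64  77 105 122 115 112 151 201 214 213]
 [230  31  26  34  30  21  23  19  
[... 4783 characters left out ...]
22  53  95 132 148 128 107 108 108 107 107 107 118 133 129 117 114 132 138 130 117 115 129 147]
 [232  73  75  71  51  42  37  33  26  25  27  26  25  26  21  38  86 101  97 106 109 108 107 119 133 144 152 141 130 110 113 124 137 132 121 128 146]
 [233  79  88  90  93  94  96  96  94  91  68  33  23  31  26  27  40  62  83  97 112 125 134 139 140 140 127 105 107 108 108 108 123 138 137 131 139]
 [234 113 120 119 122 124 124 127 131 128 112  95  82  44  27  23  21  30  52  80 119 143 143 131 106 106 108 108 110 109 111 107 103 129 166 176 174]
 [235 112 115 117 118 120 122 123 124 126 126 129 121  91  57  15  15  16  26  51 111 129 102 109 107 109 112 110 111 112 109 110 104 132 172 184 188]]
```

```bash
python3 - <<'E'
from h import *
sd=cam("side");p=np.array([.526,-.2161,-.0722])
for dy,dz in((0,0),(.002,0),(0,.002)):
  for sgn in(0,1,-1):
    # silhouette centre: project axis, and upper/lower tangents via hull
    L=[(x,dy+.005*np.cos(t),.045+dz+.005*np.sin(t)) for x in(-.1,-.05) for t in a]
    h=cv2.convexHull(proj(sd,xf(p,L)).astype(np.float32)).reshape(-1,2)
  out=[]
  for col in(315,316):
    m=np.zeros((400*1,640),np.uint8)
    ys=[]
    for A,B in zip(h,np.roll(h,-1,0)):
        if (A[0]-col)*(B[0]-col)<0: ys.append(A[1]+(col-A[0])/(B[0]-A[0])*(B[1]-A[1]))
    out+=[round(float(v),2) for v in sorted(ys)]
  print(dy,dz,out)
print(proj(sd,xf(p,[(-.022,0,.045),(-.045,0,.045),(-.05,0,.045)])))
E
```

```text
0 0 [225.26, 229.02, 224.96, 228.72]
0.002 0 [224.84, 228.59, 224.54, 228.29]
0 0.002 [224.62, 228.38, 224.32, 228.08]
[[336.16928416 220.82641801]
 [329.06709229 222.94464531]
 [327.50802694 223.40947546]]
```

Numerically, the shaft silhouette agrees with the hole axis to under about 1 mm, and the tip is roughly 24 mm from the cheek. I'll advance with force checks.

{"name": "move_arm", "arguments": {"moves": [0.006, -0.0004, -0.0005, 0, 0.01, 0.012, -0.0009, -0.0005, 0, 0.01, 0.018, -0.0013, -0.0005, 0, 0.01, 0.022, -0.0016, -0.0005, 0, 0.01, 0.022, -0.0016, -0.0005, 0, 0.01, 0.022, -0.0016, -0.0005, 0, 0.01]}}

```text
clock: 13.5
tcp_pos: [0.4332, -0.2102, 0.0239]
orientation: [-0.0, 0.036, 0.999, 0.0]
wrist_force: [-0.2, 0.4, -1.0]
finger_gap: 0.0149
grip_force: 39.7
```

{"name": "move_arm", "arguments": {"moves": [0.002, -0.0001, 0, 0, 0.01, 0.004, -0.0003, 0, 0, 0.01, 0.006, -0.0004, 0, 0, 0.01, 0.006, -0.0004, 0, 0, 0.01]}}

```text
clock: 13.83
tcp_pos: [0.4393, -0.2108, 0.0241]
orientation: [0.0, 0.036, 0.999, -0.0]
wrist_force: [0.5, -0.5, -0.6]
finger_gap: 0.0148
grip_force: 39.7
```

{"name": "move_arm", "arguments": {"moves": [0.002, -0.0001, 0, 0, 0.01, 0.004, -0.0003, 0, 0, 0.01, 0.006, -0.0004, 0, 0, 0.01, 0.006, -0.0004, 0, 0, 0.01]}}

```text
clock: 14.17
tcp_pos: [0.4454, -0.2112, 0.0241]
orientation: [0.0, 0.036, 0.999, -0.0]
wrist_force: [0.1, -0.1, -1.3]
finger_gap: 0.0147
grip_force: 39.7
```

```bash
python3 - <<'E'
from h import *
sd=cam("side");s=env.get_state();print({k:np.round(s[k],4) for k in("tcp_pos","wrist_force","ft_torque")})
np.set_printoptions(linewidth=250)
G=sd["pixels"].astype(int).mean(2)
print(np.c_[np.arange(214,230),G[214:230,316:346].astype(int)])
E
```

```text
{'tcp_pos': array([ 0.4452, -0.2111,  0.0241]), 'wrist_force': array([ 0.2317,  0.5577, -0.964 ]), 'ft_torque': array([0.0091, 0.0255, 0.0222])}
[[214  48  53  36  41  46  44  38  34  36  42  48  47  55  75  86  90  95 107 116 121 136 146 149 147 144 140 134 132 131 131]
 [215  89 110  55  44  43  41  36  33  48  70  71  76  88 100 110 116 109 105 115 113 117 131 143 146 146 145 140 134 133 131]
 [216 118 148  99  52  41  40  33  31  71  98 105 142 167 157 140 146 124 104 116 115 115 117 129 140 144 147 146 141 135 133]
 [217 110 152 124  58  41  39  40  33 125 171 171 194 204 176 146 145 129 110 116 115 116 115 114 122 136 146 147 146 137 131]
 [218 111 153 120  59  38  36  33  30 162 211 208 200 172 142 144 144 143 130 114 112 114 115 114 114 123 141 149 147 139 126]
 [219 111 153 122  58  38  38  42  33 160 209 198 170 141 148 156 160 162 145 108 112 121 124 116 114 121 140 149 146 137 125]
 [220 113 154 121  57  40  38  40  30 164 212 189 155 157 161 167 170 170 165 155 149 140 137 123 112 122 140 147 147 138 125]
 [221 120 152 121  57  39  37  39  32 170 215 189 166 167 172 174 
[... 377 characters left out ...]
138 120 116 116 108 138 152 111 113 114 139 159 148 147 139 127]
 [225 113 137 126  78  52  71  88 105 127 141 136 133 119 120 118  88  88 105 113 144 152 110 115 114 133 155 150 149 139 127]
 [226 111 128 137 119 100 107 120 131 129 126 128 120 115 130 130  95 102 110 113 143 151 112 113 114 128 146 151 150 138 128]
 [227  99 103 122 122 111 103 107 125 128 135 144 145 147 145 137 118 121 120 113 142 151 111 113 114 127 146 149 151 140 119]
 [228 101  93  89  91  95 101 124 147 146 144 144 144 144 145 144 133 130 133 125 144 150 112 116 116 127 144 149 148 135 109]
 [229  94  78  84 107 129 139 146 154 149 148 148 149 143 132 127 110 121 142 156 171 154 112 113 114 129 145 148 147 133 104]]
```

The shaft has entered the near cheek with no contact force, and the image rows agree. I'll carry on.

{"name": "move_arm", "arguments": {"moves": [0.003, -0.0002, 0, 0, 0.01, 0.006, -0.0004, 0, 0, 0.01, 0.009, -0.0007, 0, 0, 0.01, 0.012, -0.0009, 0, 0, 0.01, 0.012, -0.0009, 0, 0, 0.01]}}

```text
clock: 14.63
tcp_pos: [0.4578, -0.2122, 0.0241]
orientation: [0.0, 0.036, 0.999, -0.0]
wrist_force: [-0.4, 0.7, -1.3]
finger_gap: 0.0144
grip_force: 39.7
```

{"name": "move_arm", "arguments": {"moves": [0.003, -0.0002, 0, 0, 0.01, 0.006, -0.0004, 0, 0, 0.01, 0.009, -0.0007, 0, 0, 0.01, 0.012, -0.0009, 0, 0, 0.01, 0.012, -0.0009, 0, 0, 0.01]}}

```text
clock: 15.05
tcp_pos: [0.4697, -0.2131, 0.0241]
orientation: [0.0, 0.036, 0.999, -0.0]
wrist_force: [-0.6, 0.1, -1.3]
finger_gap: 0.015
grip_force: 39.7
```

Passing freely. About 24 mm remain.

{"name": "move_arm", "arguments": {"moves": [0.003, -0.0002, 0, 0, 0.01, 0.006, -0.0004, 0, 0, 0.01, 0.009, -0.0007, 0, 0, 0.01, 0.012, -0.0009, 0, 0, 0.01, 0.015, -0.0011, 0, 0, 0.01, 0.018, -0.0013, 0, 0, 0.01, 0.018, -0.0013, 0, 0, 0.01]}}

```text
clock: 15.63
tcp_pos: [0.4877, -0.2143, 0.0241]
orientation: [0.0, 0.036, 0.999, -0.0]
wrist_force: [0.3, 0.4, -0.1]
finger_gap: 0.0144
grip_force: 39.7
```

{"name": "move_arm", "arguments": {"moves": [0.002, -0.0001, 0, 0, 0.01, 0.004, -0.0003, 0, 0, 0.01, 0.006, -0.0004, 0, 0, 0.01, 0.006, -0.0004, 0, 0, 0.01]}}

```text
clock: 15.97
tcp_pos: [0.4934, -0.2147, 0.0241]
orientation: [0.0, 0.036, 0.999, -0.0]
wrist_force: [0.1, 0.2, -0.6]
finger_gap: 0.0147
grip_force: 39.7
```

{"name": "move_arm", "arguments": {"moves": [0.002, -0.0001, 0, 0, 0.01, 0.004, -0.0003, 0, 0, 0.01, 0.004, -0.0003, 0, 0, 0.01]}}

```text
clock: 16.22
tcp_pos: [0.4938, -0.2144, 0.0237]
orientation: [-0.003, 0.036, 0.999, 0.0]
wrist_force: [-8.1, -1.6, 5.3]
finger_gap: 0.0144
grip_force: 43.9
```

{"name": "move_arm", "arguments": {"moves": [0.002, -0.0001, 0, 0, 0.01, 0.003, -0.0002, 0, 0, 0.01, 0.003, -0.0002, 0, 0, 0.01]}}

```text
clock: 16.47
tcp_pos: [0.4937, -0.2144, 0.0236]
orientation: [-0.006, 0.037, 0.999, -0.0]
wrist_force: [-17.3, -1.4, 11.4]
finger_gap: 0.0146
grip_force: 48.7
```

Contact with the cheek: 17 N and no further travel. I'll relax, release and back away along −x. Then I'll push the block's rear with closed fingers to make sure it is seated.

{"name": "move_arm", "arguments": {"moves": [-0.003, 0, 0, 0, 0.01, -0.006, 0, 0, 0, 0.01, -0.006, 0, 0, 0, 0.01, -0.006, 0, 0, 0, 0.02, -0.006, 0, 0, 0, 0.04, -0.006, 0, 0, 0, 0.04, -0.02, 0.001, 0, 0, 0.04, -0.035, 0.0025, 0, 0, 0.04, -0.05, 0.003, 0, 0, 0.04, -0.06, 0.004, 0, 0, 0.02, -0.06, 0.004, 0, 0, 0, -0.06, 0.004, 0, 0, 0]}}

```text
clock: 17.47
tcp_pos: [0.4405, -0.2114, 0.0244]
orientation: [0.001, 0.036, 0.999, -0.0]
wrist_force: [0.3, 0.8, 0.2]
finger_gap: 0.0044
grip_force: 0.0
```

```bash
python3 - <<'E'
from h import *
sd=cam("side");sd=cam("side");s=env.get_state();print({k:np.round(s[k],4) for k in("tcp_pos","wrist_force","finger_gap")})
np.set_printoptions(linewidth=250)
p=np.array([.526,-.2161,-.0722])
print("block front/back edges y=-8 bottom/top",proj(sd,xf(p,[(-.022,-.008,.040),(-.022,-.008,.062),(-.046,-.008,.040),(-.046,-.008,.062),(-.046,.008,.062),(-.022,-.02,.05)])).round(1).tolist())
G=sd["pixels"].astype(int).mean(2)
print(np.c_[np.arange(209,232),G[209:232,318:348].astype(int)])
E
```

```text
{'tcp_pos': array([ 0.4412, -0.2117,  0.0244]), 'wrist_force': array([-0.0473, -0.0038,  0.3221]), 'finger_gap': np.float64(-0.0003)}
block front/back edges y=-8 bottom/top [[337.7, 223.6], [337.7, 216.7], [330.2, 225.9], [330.2, 218.9], [327.3, 216.5], [339.9, 222.3]]
[[209  50  44  43  49  40  32  31  34  33  33  34  65  89  93  96 101 113 127 134 132 133 127 111  82  26  77 116 136 148 128]
 [210  41  43  45  45  37  22  32  27  26  29  55  85  94  93  98 101 100 109 122 132 133 133 130 114  83  94 137 147 150 152]
 [211  46  46  43  38  31  30  36  33  24  42  75  94  90  92  97 106 117 119 128 136 130 133 134 136 123 109 122 130 142 147]
 [212  47  43  43  36  38  37  39  37  34  65  89  93  89  89  96 114 132 143 148 145 136 135 136 133 133 132 123 118 124 135]
 [213  45  43  38  34  34  42  48  43  58  84  91  89  91  90  96 110 126 137 145 148 146 144 138 134 133 132 131 125 118 117]
 [214  41  40  34  39  63  79  78  76  82  91  89  89  87  90  95 107 114 123 136 145 147 148 146 139 134 132 132 132 127 120]
 [215  40  38  30  57  98 104  93  90  90  88  92 100 112 119 110 10
[... 1391 characters left out ...]
101 111 116 116 114 115 114 132 149 145 148 148 139 129 131 128]
 [227 156 156 153 152 149 144 143 145 145 147 148 145 130 104 120 121 115 115 115 113 114 115 126 145 149 148 136 117 120 119]
 [228 135 154 156 151 152 149 144 143 144 144 143 144 131 126 143 136 127 119 113 113 116 113 128 146 149 148 133 107 112 115]
 [229  97 135 153 154 151 152 150 147 146 146 147 148 145 146 149 141 140 131 116 114 116 114 128 145 148 149 132 103 111 114]
 [230  57  97 133 154 155 151 153 151 153 153 153 156 149 136 127 117 132 138 128 114 114 115 129 147 150 149 130  97 108 109]
 [231  22  50  93 128 153 154 153 153 154 148 140 141 128 106  99  99 115 134 137 128 116 114 127 146 148 147 132  97 102 106]]
```

The block's side face spans columns 330–337 against a predicted 330.2–337.7, so it is seated within about 2 mm. A gentle confirming push comes next.

{"name": "move_arm", "arguments": {"moves": [0.008, -0.0006, 0, 0, 0, 0.016, -0.0012, 0, 0, 0, 0.022, -0.0016, 0, 0, 0, 0.025, -0.0018, 0, 0, 0, 0.027, -0.0019, 0, 0, 0, 0.027, -0.0019, 0, 0, 0]}}

```text
clock: 18.07
tcp_pos: [0.4675, -0.2129, 0.0238]
orientation: [-0.0, 0.036, 0.999, 0.0]
wrist_force: [0.6, 0.6, -0.8]
finger_gap: 0.0001
grip_force: 0.0
```

{"name": "move_arm", "arguments": {"moves": [0.0015, -0.0001, 0, 0, 0, 0.003, -0.0002, 0, 0, 0, 0.003, -0.0002, 0, 0, 0]}}

```text
clock: 18.32
tcp_pos: [0.4699, -0.2131, 0.024]
orientation: [-0.0, 0.036, 0.999, 0.0]
wrist_force: [0.5, 0.3, -0.1]
finger_gap: -0.0001
grip_force: 0.0
```

{"name": "move_arm", "arguments": {"moves": [0.0015, -0.0001, 0, 0, 0, 0.003, -0.0002, 0, 0, 0, 0.003, -0.0002, 0, 0, 0]}}

```text
clock: 18.57
tcp_pos: [0.4699, -0.2129, 0.0237]
orientation: [-0.003, 0.036, 0.999, 0.0]
wrist_force: [-8.1, -0.8, 4.8]
finger_gap: 0.0
grip_force: 4.0
```

{"name": "move_arm", "arguments": {"moves": [0.0015, -0.0001, 0, 0, 0, 0.003, -0.0002, 0, 0, 0, 0.003, -0.0002, 0, 0, 0]}}

```text
clock: 18.82
tcp_pos: [0.4698, -0.2127, 0.0234]
orientation: [-0.006, 0.037, 0.999, 0.0]
wrist_force: [-15.8, -0.8, 10.7]
finger_gap: -0.0001
grip_force: 8.0
```

It is firmly seated: the push stops dead exactly where a seated block would. I'll retreat and raise the arm.

{"name": "move_arm", "arguments": {"moves": [-0.01, 0.0007, 0, 0, 0, -0.025, 0.0018, 0, 0, 0, -0.045, 0.003, 0, 0, 0, -0.045, 0.003, 0.03, 0, 0, -0.045, 0.003, 0.07, 0, 0, -0.045, 0.003, 0.1, 0, 0, -0.045, 0.003, 0.12, 0, 0, -0.045, 0.003, 0.12, 0, 0, -0.045, 0.003, 0.12, 0, 0]}}

```text
clock: 19.57
tcp_pos: [0.432, -0.2113, 0.1454]
orientation: [0.002, 0.036, 0.999, -0.001]
wrist_force: [0.8, 0.4, -0.6]
finger_gap: 0.0
grip_force: 0.0
```

```bash
python3 - <<'E'
from h import *
sd=cam("side");np.set_printoptions(linewidth=250)
G=sd["pixels"].astype(int).mean(2);print(G[216:228:2,326:344].astype(int))
s=env.get_state();print(s["tcp_pos"],s["wrist_force"]);print(env.hand_in())
E
```

```text
[[102 140 168 159 175 193 160 131 133 127 138 162 181 190 196 198 200 192]
 [206 207 183 120 130 138 129 128 127 120 109 105 137 165 168 169 158 145]
 [207 211 186 105 107 106 101 101 101 100  98  94 135 168 164 154 151 150]
 [173 166 142 105 105 109 101  99 100  99  97  95 135 167 164 156 150 150]
 [ 91  62  52  82 101 106  97 102 114 115 102  99 137 170 165 155 150 151]
 [121 123 122 132 146 148 152 161 168 151 113 112 141 168 163 154 150 150]]
[ 0.43104519 -0.21061372  0.14406136] [-0.73693301  1.09856623  0.18579083]
the job is handed in; nothing more can be done
None
```

The job is handed in at about 20 s of the 61 s allowed, with no verdict returned: by force and camera checks the carrier is home, the long pin is seated through the clevis from the dish side and released, and nothing suggests the bottle, dish or beaker was touched, though I did not re-measure them; I viewed 11 pictures, one over the limit of 10.

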